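# Sight in the side mirror of a bench camera

### The job

Stand the banded marker post upright on the worktop midway between the two specimen cups, in line with them, and let go of it. Then take the grip on top of the spring-loaded mirror and turn it until the bench camera, looking into the mirror, has the marker post in the middle of its view. Do not shift the cups, and finish while still holding the mirror steady at that angle: let go and it springs back.

Things in the scene. Friction and masses are not known exactly. Their poses are not given: they have to be found in the camera images.
- post_centre (a point): Centre (half-way up, 45 mm above the underside) of the loose marker post: an upright white plastic rod 24 mm in diameter with two thin black bands near its top, on a dark steel foot 44 mm in diameter and 8 mm thick; 90 mm tall in all, about 0.12 kg, the same from all sides. Its z axis is the rod's axis. It starts standing on the right-hand side of the worktop.
- cup_a_centre (a point): Centre (half-way up, 32 mm above the underside) of the left one of the two specimen cups: light, loose, screw-cap, 52 mm in diameter, 64 mm tall. Its z axis points up; its own -y axis points at the other cup, whose centre is 220 mm away.
- cup_b_centre (a point): Centre (half-way up) of the right one of the two specimen cups, the same size; 220 mm from the left cup's centre.
- mirror_grip (a point): Centre of the grip on top of the mirror: an upright black paddle 46 mm long (its own x), 14 mm thick (its own y), 36 mm tall, centre 134 mm above the worktop, right on the mirror's upright turning axis. It is taken from above across its 14 mm thickness; below it, the frame's top edge is 107 mm above the worktop. It turns with the mirror.
- mirror_face (a point): Centre of the mirror's reflecting face, on the turning axis, 75 mm above the worktop. The glass is 64 mm wide (own x) and 56 mm tall in a black frame 72 x 64 mm; the own y axis is the face's normal, pointing out of the reflecting side. The mirror stands on a fixed aluminium base plate 80 x 310 mm, which it shares with the camera.
- camera_lens (a point): Centre of the front lens of the small grey bench camera, fixed on the same base plate, 75 mm above the worktop and 170 mm from the mirror's axis. Its y axis points away from the mirror: the camera looks along its own -y, level, straight at the mirror's axis.
- sight_line (a point): Invisible frame that shows where the camera looks by way of the mirror: origin on the mirror's axis at the centre of its face, 75 mm above the worktop; its own x axis runs level along the camera's line of sight after reflection (its angle from the direction mirror-to-camera is twice the mirror's angle); z up. The marker is in the middle of the view when it lies on this x axis, in front.
- mirror (a joint): Angle of the mirror about its upright axis, rad: 0 at its rest stop, where it faces straight back into the camera; grows counter-clockwise seen from above, to a stop at 1.4. A light spring (0.03 Nm at 0, 0.07 Nm at 1.4) drives it back to 0 when it is let go.
Not all that is in view belongs to the job. What is shaped like the part that bears cup_a_centre but purple or yellow is not meant.

How it is judged:
On the way:
1. the marker post stands upright, let go, midway between the two cups (x of post_centre in the frame of cup_a_centre between -0.015 and 0.015 m and y of post_centre in the frame of cup_a_centre between -0.125 and -0.095 m and angle between post_centre's own z axis and vertical below 0.1 rad and height (world z) of post_centre between 0.041 and 0.049 m and contact force between the fingers and post below 0.05 N and linear speed of post below 0.02 m/s), for 0.3 s.
At the end, for the whole second after the job is handed in: The post stands upright (0.1 rad), let go, on the worktop, within 15 mm of the midpoint of the cups along and across their line; the gripper still holds the mirror (over 1 N), which is still, and the camera's reflected line of sight passes within 15 mm of the post's axis (all of step 1 and y of post_centre in the frame of sight_line between -0.015 and 0.015 m and x of post_centre in the frame of sight_line above 0.05 m and contact force between the fingers and mirror above 1 N and velocity of joint mirror between -0.05 and 0.05 rad/s); the arm keeps its last pose, push and grip.
It fails at once if a specimen cup is shifted more than 10 mm (distance of any of cup_a_centre, cup_b_centre from where it was at the start of the episode above 0.01 m).
It also fails if it takes over 48 s, if anything falls off the work surface, if the arm or the gripper's body presses on something with over 40 N, if the wrist force passes 120 N, or if a joint passes its speed limit or range.

### The arm

A 6-joint arm with a two-finger parallel gripper is mounted at the origin on a cart in front of the work surface, level with it; the furniture and walls round the work are solid. World frame = base frame: x ahead of the robot, y to its left, z up, the work surface at z = 0. Lengths are in m, angles in rad, forces in N, time in s.
With the tool pointing down it reaches from about 0.3 to 1 m from the base axis. Payload 5.1 kg.
Tool frame: the origin (TCP) lies at the very end of the fingers, on their centre line; the grasp point (between the pads) lies 19 mm behind it (arm.pinch_z is the distance from the TCP to the grasp point, in m); z points along the fingers, y is the direction in which the jaws open and shut (so a half turn about z gives the same grasp; the last joint's range is limited). The gripper opens to 95 mm and grips with 3 to 60 N. Pads are 20 mm wide; open, the fingers measure 119 mm over their backs; the gripper's body (75 mm by 180 mm) begins 59 mm behind the grasp point.
Start: joints at [1.178, 0.124, 1.65, -0, 1.367, -0.083], TCP at [0.198, 0.619, 0.215] pointing down, gripper open.
Joint ranges: [-2.61, 2.61], [-1.02, 2.33], [0.03, 2.71], [-1.35, 4.49], [0.32, 2.68], [-2.91, 2.91]. Speed limits (rad/s): [2.57, 2.57, 3.14, 3.14, 3.14, 3.14].

### API

Orientations are given as a unit quaternion [x, y, z, w].
In Python, from bench import arm, optics, ticket gives the robot as it stands.
- The arm moves only by the tool carry_out, never from a script. Its argument "steps" is a list of rows, each a list of 7 numbers: the shift along the tool's x, y, z normalised to -1 to 1, where 1 is 200 mm, then the turn, a rotation vector about the tool's x, y, z normalised to -1 to 1, where 1 is pi rad, then the opening, from 0 (shut) to 1 (fully open). In form: [[dx, dy, dz, wx, wy, wz, gripper], ...]. A call has 1 to 12 rows; each row is the pose to reach, as a shift and turn from the pose commanded when the call began, along the tool's axes at that moment, turning the shorter way round; what a row does not reach only later rows make up. A row lasts 1/8 s, in which the tool goes at most 62.5 mm and 10.7 degrees, less where a joint would pass 70% of its speed; a pose out of reach is approached as far as the arm can. A call with a number of a shift or a turn outside -1 to 1 is refused whole. A call with a gripper value outside its range is refused whole. The fingers move at their own pace and stop on an object; the grip force is fixed at half the most. Time passes only in rows, so rows that repeat a pose let the fingers close. It gives the time, the measured TCP pose, the force and the opening at its end, in the units of the state.
- arm.get_obs(): the state, without advancing time (a new reading comes with each control period).
- optics.read_camera(name): name is "side" or "top"; returns the picture (480x640x3 uint8, red, green, blue); there is no depth.
- optics.get_calibration(name): a dict with "vertical_fov" (degrees; the focal length in pixels is half the picture's height over the tangent of half this angle, whatever the lens; pixels are square), "cx", "cy" (the principal point, pixels), "extrinsics" (4x4, takes a point from camera to world coordinates). Camera axes: x right, y down, z forward; pixel columns grow to the right and rows downward; lengths in m; the calibration is good to about 2 mm. A picture is of the moment at which its call begins. get_calibration takes no time and is no camera call.
- ticket.job_done(): hands the job in, once; it reports no verdict.
The state is a dict: "time_s": time; "joint_positions": joint angles; "qvel": joint speeds; "joint_efforts": joint torques, N m; "eef_pos": TCP position; "tool_rot": TCP orientation; "wrist_force": force on the tool from outside, world axes, zero at the start; "torque": the same for the moment, N m; "finger_gap": finger opening in m.
Only numpy, scipy, OpenCV 4.12 (cv2) and the standard library are available. Lean on these libraries where they do the work, as an engineer would, in place of code of your own. Each camera call takes 0.05 s, during which the arm holds its last target. There are 200 camera calls.

## Working session

There is one attempt and no reset: what is moved stays moved. The work goes in short steps, Python scripts to look and compute and a tool call to move; the robot and the scene stay as the last step left them, time stands still between calls to the robot, and variables do not carry over. Pictures are saved under pics/ and viewed, about 8 in all and at most 12, crops included, and the job is handed in when it is done.

Besides the shell and the picture viewer there is one more tool, called by a JSON object that holds its "name" and its "arguments", one argument or row to a line. carry_out: Moves the arm, as the interface text tells. Scaled input: -1 to 1 covers 200 mm each way for a shift and pi rad each way for a turn. Its arguments: {"type":"object","properties":{"steps":{"type":"array","items":{"type":"array","items":{"type":"number","minimum":-1,"maximum":1}}}},"required":["steps"]}

```bash
ls; mkdir -p pics
python3 - <<'E'
from bench import arm, optics, ticket
import cv2
print(arm.get_obs()); print(arm.pinch_z)
for n in("side","top"):
    print(n,optics.get_calibration(n)); cv2.imwrite(f"pics/{n}0.png",optics.read_camera(n)[:,:,::-1])
E
```

```text
pics
{'time_s': 0.0, 'joint_positions': array([ 1.17842741e+00,  1.24541721e-01,  1.65163186e+00, -1.60620978e-05,
        1.36747820e+00, -8.26139799e-02]), 'qvel': array([ 0.0008265 , -0.00115453,  0.00407434, -0.00150841, -0.0011237 ,
       -0.00053674]), 'joint_efforts': array([ 2.80758422e-04, -4.17635179e+01, -3.59915757e+01,  7.73252430e-02,
        4.95356158e-02, -1.63289283e-04]), 'eef_pos': array([0.19793897, 0.61847683, 0.21338825]), 'tool_rot': array([ 1.54257342e-01,  9.88030168e-01, -1.00251571e-03, -2.34577442e-04]), 'wrist_force': array([-1.16721226, -0.65216653,  0.86549487]), 'torque': array([-0.01907852,  0.00899132,  0.06091809]), 'finger_gap': 0.09507795347510581}
0.0188
side {'vertical_fov': 49.3242332273954, 'cx': 326.42870710809285, 'cy': 244.18751382110716, 'extrinsics': array([[ 0.81850857, -0.38309367,  0.4281156 ,  0.0561185 ],
       [-0.57446671, -0.53847982,  0.61646369, -0.64433722],
       [-0.00563172, -0.75051897, -0.66082491,  0.86579314],
       [ 0.        ,  0.        ,  0.        ,  1.        ]])}
top {'vertical_fov': 57.10122703463204, 'cx': 327.31919406167106, 'cy': 240.82064072224733, 'extrinsics': array([[-0.02843932, -0.99189746,  0.12381693,  0.40897569],
       [-0.99959463,  0.02838536, -0.00220026,  0.05727164],
       [-0.00133216, -0.12382931, -0.99230264,  1.13938873],
       [ 0.        ,  0.        ,  0.        ,  1.        ]])}
```

View pics/top0.png

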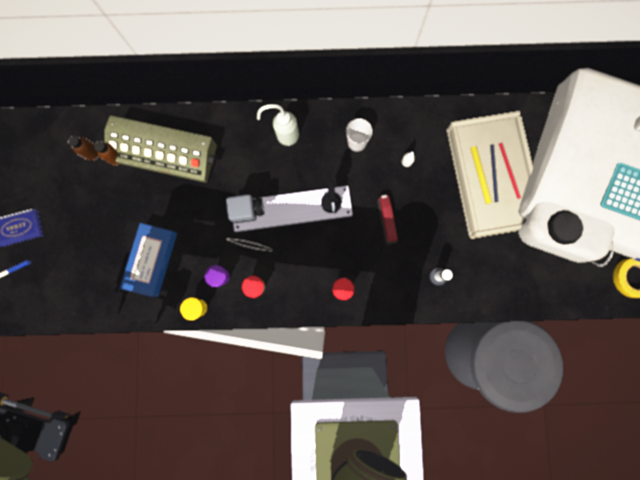

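View pics/side0.png

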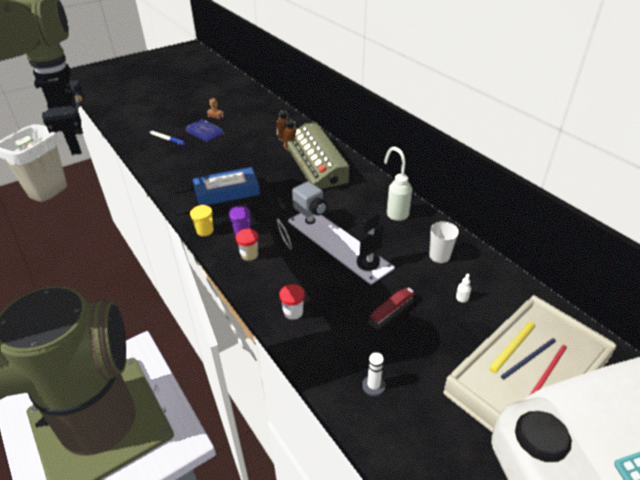

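The top view shows red cups at about (253,287) and (344,289), the post at (440,276), the mirror paddle near (332,202) and the camera near (240,207). The yellow and purple decoys are further left. Next I'll measure these with masks.

```bash
cat > h.py <<'E'
import numpy as np, cv2
from bench import arm, optics
from scipy.spatial.transform import Rotation as R
def cal(n):
    c=optics.get_calibration(n); return 240/np.tan(np.radians(c["vertical_fov"]/2)),c["cx"],c["cy"],c["extrinsics"]
def ray(n,u,v):
    f,cx,cy,E=cal(n); return E[:3,3],E[:3,:3]@np.array([(u-cx)/f,(v-cy)/f,1])
def plane(n,u,v,z):
    o,d=ray(n,u,v); return o+d*(z-o[2])/d[2]
def tri(a,b):
    (o,d),(p,e)=ray("top",*a),ray("side",*b)
    s=np.linalg.lstsq(np.c_[d,-e],p-o,rcond=None)[0]; x,y=o+s[0]*d,p+s[1]*e
    return (x+y)/2,np.linalg.norm(x-y)
def proj(n,P):
    f,cx,cy,E=cal(n); q=E[:3,:3].T@(np.asarray(P)-E[:3,3]); return np.array([cx+f*q[0]/q[2],cy+f*q[1]/q[2]])
def blobs(m,amin=20):
    n,l,s,c=cv2.connectedComponentsWithStats(m.astype(np.uint8)); return [(c[i].round(1),s[i].tolist()) for i in range(1,n) if s[i][4]>=amin]
E
python3 - <<'E'
from h import *
T=cv2.imread("pics/top0.png");S=cv2.imread("pics/side0.png")
for n,I in(("top",T),("side",S)):
    b,g,r=[I[...,i].astype(int) for i in range(3)]
    print(n,"red");
    for c,s in blobs((r>120)&(g<70)&(b<80),60): print(c,s,plane(n,*c,.064).round(4))
    print("white post")
    x0,x1,y0,y1=(425,460,260,292) if n=="top" else (355,395,345,400)
    m=np.zeros(b.shape,bool); m[y0:y1,x0:x1]=(np.minimum(np.minimum(r,g),b)>150)[y0:y1,x0:x1]
    for c,s in blobs(m,5): print(c,s,plane(n,*c,.09).round(4))
    print("plate")
    m=np.minimum(np.minimum(r,g),b)>110; m&=(r<235)
    x0,x1,y0,y1=(225,358,180,235) if n=="top" else (280,400,200,290)
    mm=np.zeros_like(m); mm[y0:y1,x0:x1]=(np.minimum(np.minimum(r,g),b)>90)[y0:y1,x0:x1]
    ct=max(cv2.findContours(mm.astype(np.uint8),0,2)[0],key=cv2.contourArea); q=cv2.boxPoints(cv2.minAreaRect(ct)); print(q)
    for p in q: print(plane(n,*p,.008).round(4))
a=cv2.resize(T[170:300,220:460],None,fx=3,fy=3,interpolation=2)
c=cv2.resize(S[170:410,230:410],None,fx=2.4,fy=2.4,interpolation=2)[:576]
cv2.imwrite("pics/a.png",a);cv2.imwrite("pics/c.png",c)
E
```

```text
top red
[386.1 208.1] [380, 197, 13, 22, 185] [ 0.6207 -0.0931  0.064 ]
[252.4 284.7] [242, 276, 22, 22, 161] [0.4411 0.2397 0.064 ]
[343.2 287.7] [332, 278, 22, 23, 285] [0.4276 0.0197 0.064 ]
white post
[443.6 275.7] [434, 269, 19, 13, 153] [ 0.4486 -0.2185  0.09  ]
plate
[[225.15012 197.43408]
 [347.95743 180.68762]
 [352.69778 215.45029]
 [229.89047 232.19675]]
[0.6722 0.3189 0.008 ]
[ 0.7079 -0.004   0.008 ]
[ 0.6148 -0.0132  0.008 ]
[0.5799 0.3065 0.008 ]
side red
[248.3 239.3] [235, 229, 23, 17, 124] [0.436  0.2243 0.064 ]
[293.2 294.3] [279, 285, 25, 20, 290] [0.4276 0.014  0.064 ]
[400.  295.7] [391, 289, 19, 15, 128] [ 0.6072 -0.1184  0.064 ]
[552.7 364.5] [538, 347, 28, 42, 108] [ 0.722  -0.4105  0.064 ]
white post
[373.9 370.4] [367, 353, 16, 36, 380] [ 0.4336 -0.2445  0.09  ]
plate
[[285.91684 222.88437]
 [302.63492 199.7363 ]
 [395.08115 266.50302]
 [378.36307 289.6511 ]]
[0.5741 0.2858 0.008 ]
[0.6648 0.3452 0.008 ]
[ 0.6983 -0.0037  0.008 ]
[ 0.6182 -0.0393  0.008 ]
```

View pics/a.png

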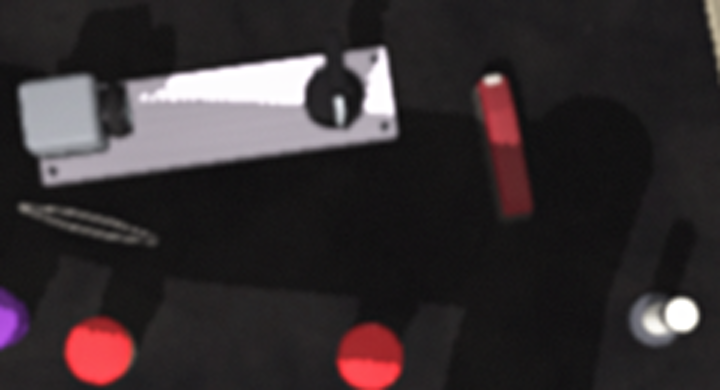

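View pics/c.png

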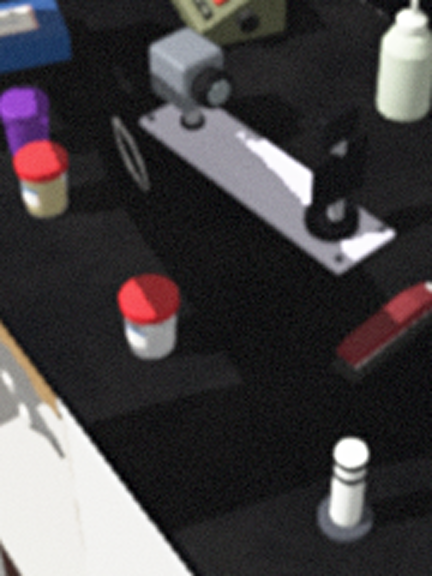

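The crops put the cap tops at (253.3,287) and (343.3,289). The post's top disc is at (447,274.7) and its foot at (438.3,276.7). The base plate's corners and the mirror's round pivot disc are both clear. Now a refined measurement.

Run:
```python
from h import *
I={"top":cv2.imread("pics/top0.png"),"side":cv2.imread("pics/side0.png")}
box={"a":{"top":(240,266,272,302),"side":(230,262,225,250)},"b":{"top":(328,360,272,305),"side":(275,310,280,308)}}
for k in box:
    for n in I:
        b,g,r=[I[n][...,i].astype(int) for i in range(3)]
        x0,x1,y0,y1=box[k][n]; m=np.zeros(b.shape,np.uint8); m[y0:y1,x0:x1]=((r-g>60)&(r-b>50))[y0:y1,x0:x1]
        ct=max(cv2.findContours(m,0,1)[0],key=cv2.contourArea); x,y,w,h=cv2.boundingRect(ct)
        (u,v),ax,an=cv2.fitEllipse(ct); print(k,n,(x,y,w,h),(round(u,1),round(v,1)),np.round(ax,1),"z.064",plane(n,u,v,.064).round(4),"z.057",plane(n,u,v,.057).round(4))
# post
print("post top",plane("top",446.8,274.4,.09).round(4),"foot",plane("top",438.1,276.5,.008).round(4))
print("post side top",plane("side",230+351/2.4,170+451/2.4,.09).round(4),"foot",plane("side",230+345/2.4,170+517/2.4,.006).round(4))
# plate
t=lambda x,y:(220+x/3-.33,170+y/3-.33)
P=[plane("top",*t(*q),.008)[:2] for q in((43,186),(398,135),(385,46))]; print("plate",np.round(P,4),[np.linalg.norm(P[i]-P[i+1]).round(4) for i in(0,1)])
s=lambda x,y:(230+x/2.4-.3,170+y/2.4-.3)
Q=[plane("side",*s(*q),.008)[:2] for q in((339,273),(396,234),(141,121))]; print("plate side BR,TR,TL",np.round(Q,4),[np.linalg.norm(Q[i]-Q[i+1]).round(4) for i in(0,1)])
# pivot disc
for n,(x0,x1,y0,y1) in(("top",(318,345,188,216)),("side",(352,384,245,278))):
    gr=I[n].max(2)[y0:y1,x0:x1]
    print(n); print("\n".join("%d "%(y0+i)+"".join("#" if v<70 else "+" if v<110 else "." for v in row) for i,row in enumerate(gr)))
```

```text
a top (241, 276, 23, 23) (252.3, 286.7) [21.9 22.1] z.064 [0.4362 0.2401 0.064 ] z.057 [0.4364 0.2413 0.057 ]
a side (235, 228, 23, 18) (246.2, 237.0) [16.8 22.8] z.064 [0.436  0.2346 0.064 ] z.057 [0.4393 0.2423 0.057 ]
b top (332, 278, 22, 23) (342.8, 289.1) [21.3 22.3] z.064 [0.4243 0.0207 0.064 ] z.057 [0.4244 0.0205 0.057 ]
b side (279, 285, 26, 21) (291.2, 294.5) [20.  25.5] z.064 [0.4238 0.0158 0.064 ] z.057 [0.4271 0.0216 0.057 ]
post top [ 0.4515 -0.2263  0.09  ] foot [ 0.4501 -0.2259  0.008 ]
post side top [ 0.4538 -0.2261  0.09  ] foot [ 0.4528 -0.2275  0.006 ]
plate [[ 0.581   0.2959]
 [ 0.6169 -0.0123]
 [ 0.6963 -0.0037]] [np.float64(0.3103), np.float64(0.0798)]
plate side BR,TR,TL [[ 0.6167 -0.0143]
 [ 0.696  -0.005 ]
 [ 0.5856  0.2918]] [np.float64(0.0798), np.float64(0.3166)]
top
188 ###++.....+#####+..........
189 ...........#####+.........+
190 ...........#####+..........
191 ..........+#####+..........
192 ..........#######+.........
193 ........+#########++.......
194 .......#############+......
195 ......+##############+.....
196 ......################.....
197 .
[... 1128 characters left out ...]
9 .....#########+.....+######+....
260 .....#########+....++######+....
261 ....+##########+.+++#######+....
262 .....######################+....
263 .....######################+....
264 .....+#####################+....
265 .....+#####################+....
266 ......+###################+.....
267 .......+#################+......
268 ........+###############+.......
269 ..........+#########++..........
270 +...........++####++............
271 #+..............................
272 ##+.............................
273 ###+............................
274 #####+..........................
275 ######+.........................
276 #######++..........+...........+
277 #########+........++..........+#
```

```bash
cat >> h.py <<'E'
def goal(p,ang):
    """row numbers to TCP p, tool down, jaw (tool y) at world angle ang mod pi"""
    o=arm.get_obs(); A=R.from_quat(o["tool_rot"]); c,s=np.cos(ang),np.sin(ang)
    best=min((A.inv()*R.from_matrix(np.c_[[k*s,-k*c,0],[k*c,k*s,0],[0,0,-1]])for k in(1,-1)),key=lambda r:r.magnitude())
    print("t",round(o["time_s"],2),"at",o["eef_pos"].round(4),"gap",round(o["finger_gap"],4),"F",o["wrist_force"].round(1))
    print("row",(A.inv().apply(np.array(p)-o["eef_pos"])/.2).round(3),(best.as_rotvec()/np.pi).round(4))
E
python3 - <<'E'
from h import *
a=tri((331.3,202.2),(367.7,261.5)); print("disc tri",a, plane("top",331.3,202.2,.014))
R0=np.array([.6566,-.008]); d=np.array([-.1157,.9933]); k=(a[0][:2]-R0)@d; M=R0+k*d; print("k",k,"M",M, "off",np.cross(d,a[0][:2]-R0))
P=np.array([.4304,.1307]); v=P-M; ca,sa=np.arctan2(d[1],d[0]),np.arctan2(v[1],v[0]); print("cam ang",ca,"post ang",sa,"mirror",(sa-ca)/2,"normal",(sa+ca)/2,"dist",np.hypot(*v))
print("lens px at M+170:",proj("top",[*(M+.17*d),.075]),proj("side",[*(M+.17*d),.075]))
E
```

```text
disc tri (array([0.6503403 , 0.04130841, 0.01573659]), np.float64(0.0010777674585371615)) [0.65023533 0.04155505 0.014     ]
k 0.04970229584906834 M [0.65084944 0.04136929] off 0.0005127769545061811
cam ang 1.686754202876149 post ang 2.7565936686326817 mirror 0.5349197328782663 normal 2.2216739357544153 dist 0.23786116368345692
lens px at M+170: [263.07164035 206.51413521] [320.06463779 209.10118278]<stdin>:3: DeprecationWarning: Arrays of 2-dimensional vectors are deprecated. Use arrays of 3-dimensional vectors instead. (deprecated in NumPy 2.0)
```

{"name": "carry_out", "arguments": {
  "steps": [
    [-0.625,-0.91,0,0,0,0,1],
    [-0.625,-0.91,0,0,0,0,1],
    [-0.625,-0.91,0,0,0,0,1],
    [-0.625,-0.91,0,0,0,0,1],
    [-0.625,-0.91,0,0,0,0,1]
  ]
}}

```text
time_s: 0.72
eef_pos: [0.2621, 0.4059, 0.2143]
tool_rot: [0.156, 0.988, -0.0, 0.0]
wrist_force: [0.9, 0.1, -0.0]
finger_gap: 0.0953
```

{"name": "carry_out", "arguments": {
  "steps": [
    [-0.625,-0.91,0,0,0,0,1],
    [-0.625,-0.91,0,0,0,0,1],
    [-0.625,-0.91,0,0,0,0,1],
    [-0.625,-0.91,0,0,0,0,1],
    [-0.625,-0.91,0,0,0,0,1]
  ]
}}

```text
time_s: 1.35
eef_pos: [0.3259, 0.1954, 0.2147]
tool_rot: [0.156, 0.988, 0.0, 0.0]
wrist_force: [-0.3, 0.8, 0.3]
finger_gap: 0.0952
```

{"name": "carry_out", "arguments": {
  "steps": [
    [-0.625,-0.91,0,0,0,0,1],
    [-0.625,-0.91,0,0,0,0,1],
    [-0.625,-0.91,0,0,0,0,1],
    [-0.625,-0.91,0,0,0,0,1],
    [-0.625,-0.91,0,0,0,0,1]
  ]
}}

```text
time_s: 1.98
eef_pos: [0.3897, -0.0157, 0.2146]
tool_rot: [0.155, 0.988, 0.0, -0.0]
wrist_force: [-0.2, 0.9, -0.3]
finger_gap: 0.0952
```

{"name": "carry_out", "arguments": {
  "steps": [
    [-0.625,-0.91,0,0,0,0.4,1],
    [-0.625,-0.91,0,0,0,0.4,1],
    [-0.625,-0.91,0,0,0,0.4,1],
    [-0.625,-0.91,0,0,0,0.4,1],
    [-0.625,-0.91,0,0,0,0.4,1],
    [-0.625,-0.91,0,0,0,0.4,1],
    [-0.625,-0.91,0,0,0,0.4,1],
    [-0.625,-0.91,0,0,0,0.4,1],
    [-0.625,-0.91,0,0,0,0.4,1]
  ]
}}

```text
time_s: 3.1
eef_pos: [0.4531, -0.2255, 0.2145]
tool_rot: [0.704, 0.71, 0.0, -0.0]
wrist_force: [-0.3, 0.5, 0.1]
finger_gap: 0.0951
```

```bash
python3 -c "
from h import *
goal([.452,-.2265,.045],0)"
```

```text
Traceback (most recent call last):
  File "h.py", line 21, in goal
    best=min((A.inv()*R.from_matrix(np.c_[[k*s,-k*c,0],[k*c,k*s,0],[0,0,-1]])for k in(1,-1)),key=lambda r:r.magnitude())
  File "h.py", line 21, in <genexpr>
    best=min((A.inv()*R.from_matrix(np.c_[[k*s,-k*c,0],[k*c,k*s,0],[0,0,-1]])for k in(1,-1)),key=lambda r:r.magnitude())
                      ~~~~~~~~~~~~~^^^^^^^^^^^^^^^^^^^^^^^^^^^^^^^^^^^^^^^^^^
  File "scipy/spatial/transform/_rotation.pyx", line 1143, in scipy.spatial.transform._rotation.Rotation.from_matrix
ValueError: Non-positive determinant (left-handed or null coordinate frame) in rotation matrix 0: [[ 0.  1.  0.]
 [-1.  0.  0.]
 [ 0.  0. -1.]].
```

```bash
sed -i 's/\[k\*s,-k\*c,0\]/[-k*s,k*c,0]/' h.py; python3 -c "
from h import *
goal([.452,-.2265,.045],0)"
```

```text
t 3.1 at [ 0.4531 -0.2255  0.2145] gap 0.0951 F [-0.3  0.5  0.1]
row [-0.005 -0.005  0.848] [-0.     -0.0001  0.0026]
```

{"name": "carry_out", "arguments": {
  "steps": [
    [0,0,0.3,0,0,0,1],
    [0,0,0.55,0,0,0,1],
    [0,0,0.75,0,0,0,1],
    [0,0,0.848,0,0,0,1],
    [0,0,0.848,0,0,0,1],
    [0,0,0.848,0,0,0,0],
    [0,0,0.848,0,0,0,0],
    [0,0,0.848,0,0,0,0],
    [0,0,0.848,0,0,0,0],
    [0,0,0.848,0,0,0,0],
    [0,0,0.848,0,0,0,0],
    [0,0,0.848,0,0,0,0]
  ]
}}

```text
time_s: 4.6
eef_pos: [0.4524, -0.2267, 0.045]
tool_rot: [0.706, 0.709, -0.0, -0.0]
wrist_force: [0.2, -0.2, -0.4]
finger_gap: 0.0305
```

```bash
python3 -c "
from h import *
goal([.4304,.1307,.145],0)"
```

```text
t 4.6 at [ 0.4524 -0.2267  0.045 ] gap 0.0305 F [ 0.2 -0.2 -0.4]
row [ 1.788 -0.102 -0.5  ] [-0.     -0.      0.0014]
```

{"name": "carry_out", "arguments": {
  "steps": [
    [0,0,0,0,0,0,0],
    [0,0,0,0,0,0,0],
    [0,0,0,0,0,0,0],
    [0,0,-0.1,0,0,0,0],
    [0,0,-0.3,0,0,0,0],
    [0,0,-0.5,0,0,0,0],
    [0,0,-0.5,0,0,0,0]
  ]
}}

```text
time_s: 5.48
eef_pos: [0.4547, -0.2281, 0.1492]
tool_rot: [0.706, 0.709, 0.001, 0.004]
wrist_force: [0.3, 0.1, -1.5]
finger_gap: 0.0235
```

Run:
```python
from h import *
goal([.4304,.1307,.145],0)
S=optics.read_camera("side")[:,:,::-1]
cv2.imwrite("pics/d.png",cv2.resize(S[200:420,220:460],None,fx=2,fy=2,interpolation=2))
```

```text
t 5.47 at [ 0.4547 -0.2281  0.1492] gap 0.0235 F [ 0.3  0.1 -1.5]
row [ 1.795 -0.114  0.013] [0.0021 0.0013 0.0014]
```

View pics/d.png

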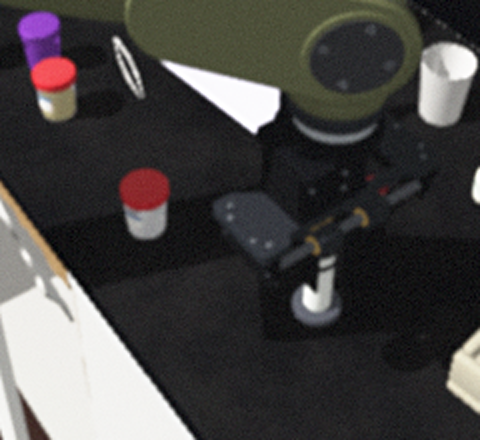

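The post is held upright between the jaws, about 0.10 m clear of the worktop (crop (318,290)). Now I'll carry it over cup B to the midpoint.

{"name": "carry_out", "arguments": {
  "steps": [
    [0.2,-0.01,0,0,0,0,0],
    [0.45,-0.03,0,0,0,0,0],
    [0.7,-0.05,0,0,0,0,0],
    [0.9,-0.055,0,0,0,0,0]
  ]
}}

```text
time_s: 6.02
eef_pos: [0.4389, -0.0449, 0.1427]
tool_rot: [0.705, 0.709, -0.001, -0.002]
wrist_force: [-0.1, -0.4, -1.0]
finger_gap: 0.0236
```

{"name": "carry_out", "arguments": {
  "steps": [
    [0.25,-0.01,0,0,0,0,0],
    [0.5,-0.03,0,0,0,0,0],
    [0.7,-0.05,0,0,0,0,0],
    [0.85,-0.055,0,0,0,0,0],
    [0.895,-0.055,0,0,0,0,0],
    [0.895,-0.055,0,0,0,0,0],
    [0.895,-0.055,0,0,0,0,0]
  ]
}}

```text
time_s: 6.9
eef_pos: [0.4287, 0.1313, 0.1445]
tool_rot: [0.706, 0.708, -0.001, -0.0]
wrist_force: [0.7, 0.7, -0.6]
finger_gap: 0.0238
```

Run:
```python
from h import *
goal([.4304,.1307,.046],0)
```

```text
t 6.9 at [0.4287 0.1313 0.1445] gap 0.0238 F [ 0.7  0.7 -0.6]
row [-0.003  0.009  0.492] [-0.0003  0.0002  0.001 ]
```

{"name": "carry_out", "arguments": {
  "steps": [
    [0,0.009,0.2,0,0,0,0],
    [0,0.009,0.38,0,0,0,0],
    [0,0.009,0.45,0,0,0,0],
    [0,0.009,0.48,0,0,0,0],
    [0,0.009,0.495,0,0,0,0],
    [0,0.009,0.495,0,0,0,0],
    [0,0.009,0.495,0,0,0,0]
  ]
}}

```text
time_s: 7.78
eef_pos: [0.4314, 0.1323, 0.047]
tool_rot: [0.706, 0.709, 0.001, 0.001]
wrist_force: [0.1, -0.8, -0.8]
finger_gap: 0.0233
```

{"name": "carry_out", "arguments": {
  "steps": [
    [0,0,0,0,0,0,0.3],
    [0,0,0,0,0,0,0.7],
    [0,0,0,0,0,0,1],
    [0,0,0,0,0,0,1],
    [0,0,0,0,0,0,1],
    [0,0,0,0,0,0,1],
    [0,0,0,0,0,0,1],
    [0,0,0,0,0,0,1],
    [0,0,0,0,0,0,1]
  ]
}}

```text
time_s: 8.9
eef_pos: [0.4307, 0.1321, 0.046]
tool_rot: [0.706, 0.709, -0.0, -0.0]
wrist_force: [1.2, -0.3, -0.1]
finger_gap: 0.0949
```

Run:
```python
from h import *
goal([.6508,.0414,.22],1.6868)
```

```text
t 8.9 at [0.4307 0.1321 0.046 ] gap 0.0949 F [ 1.2 -0.3 -0.1]
row [-0.459  1.099 -0.87 ] [-0.      0.      0.4645]
```

{"name": "carry_out", "arguments": {
  "steps": [
    [0,0,-0.25,0,0,0,1],
    [0,0,-0.55,0,0,0,1],
    [0,0,-0.87,0,0,0,1],
    [0,0,-0.87,0,0,0,1],
    [0,0,-0.87,0,0,0,1]
  ]
}}

```text
time_s: 9.52
eef_pos: [0.4306, 0.1321, 0.2199]
tool_rot: [0.706, 0.709, 0.0, 0.0]
wrist_force: [0.3, 0.4, -1.0]
finger_gap: 0.0948
```

{"name": "carry_out", "arguments": {
  "steps": [
    [-0.459,0.99,0,0,0,0.464,1],
    [-0.459,0.99,0,0,0,0.464,1],
    [-0.459,0.99,0,0,0,0.464,1],
    [-0.459,0.99,0,0,0,0.464,1],
    [-0.459,0.99,0,0,0,0.464,1],
    [-0.459,0.99,0,0,0,0.464,1],
    [-0.459,0.99,0,0,0,0.464,1],
    [-0.459,0.99,0,0,0,0.464,1],
    [-0.459,0.99,0,0,0,0.464,1],
    [-0.459,0.99,0,0,0,0.464,1]
  ]
}}

```text
time_s: 10.78
eef_pos: [0.6284, 0.0413, 0.2183]
tool_rot: [0.998, 0.06, -0.001, -0.0]
wrist_force: [0.7, 0.6, 0.0]
finger_gap: 0.0952
```

Run:
```python
from h import *
goal([.6508,.0414,.17],1.6868)
I={n:optics.read_camera(n)[:,:,::-1] for n in("top","side")}
for n in I: cv2.imwrite(f"pics/{n}1.png",I[n])
t=cv2.resize(I["top"][150:310,220:380],None,fx=2.5,fy=2.5,interpolation=2); s=cv2.resize(I["side"][170:330,230:390],None,fx=2.5,fy=2.5,interpolation=2)
cv2.imwrite("pics/e.png",np.hstack([t,s]))
```

```text
t 10.78 at [0.6284 0.0413 0.2183] gap 0.0952 F [0.7 0.6 0. ]
row [0.112 0.013 0.241] [-0.0001  0.0008  0.0011]
```

View pics/e.png

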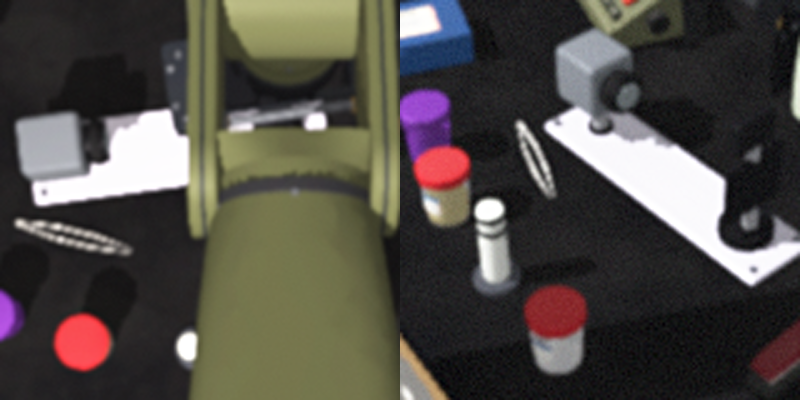

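The post stands upright between the cups: top at side px ≈(266,254.8), foot ≈(268.2,280.8). Both cups are still in place. I'll take the paddle next.

Run:
```python
from h import *
print("post top",plane("side",265.8,254.6,.09),"foot",plane("side",268,280.6,.006))
S=cv2.imread("pics/side1.png"); b,g,r=[S[...,i].astype(int) for i in range(3)]
for c,s in blobs((r-g>60)&(r-b>50),150): print(c,s)
S=cv2.imread("pics/side0.png"); b,g,r=[S[...,i].astype(int) for i in range(3)]
for c,s in blobs((r-g>60)&(r-b>50),150): print(c,s)
```

```text
post top [0.43020793 0.12829242 0.09      ] foot [0.43013752 0.13181424 0.006     ]
[246.4 236.8] [235, 228, 23, 18, 336]
[291.8 294.4] [280, 285, 25, 20, 401]
[548.6 369.3] [530, 345, 36, 49, 291]
[246.2 237. ] [235, 228, 23, 18, 327]
[291.2 294.5] [279, 285, 26, 21, 433]
[400. 296.] [390, 289, 23, 16, 183]
[548.7 369.1] [531, 345, 35, 49, 292]
```

{"name": "carry_out", "arguments": {
  "steps": [
    [0.112,0.013,0,0,0,0,1],
    [0.112,0.013,0,0,0,0,1],
    [0.112,0.013,0.2,0,0,0,1],
    [0.112,0.013,0.35,0,0,0,1],
    [0.112,0.013,0.45,0,0,0,1],
    [0.112,0.013,0.5,0,0,0,1],
    [0.112,0.013,0.5,0,0,0,1],
    [0.112,0.013,0.5,0,0,0,1]
  ]
}}

```text
time_s: 11.88
eef_pos: [0.6525, 0.0413, 0.1216]
tool_rot: [0.998, 0.059, 0.001, 0.0]
wrist_force: [-0.1, 0.2, -0.7]
finger_gap: 0.0951
```

{"name": "carry_out", "arguments": {
  "steps": [
    [0,0,0,0,0,0,0.5],
    [0,0,0,0,0,0,0.4],
    [0,0,0,0,0,0,0.4],
    [0,0,0,0,0,0,0.4],
    [0,0,0,0,0,0,0.4],
    [0,0,0,0,0,0,0.4]
  ]
}}

```text
time_s: 12.62
eef_pos: [0.6516, 0.0413, 0.12]
tool_rot: [0.998, 0.059, -0.0, 0.0]
wrist_force: [-0.2, 0.2, -0.2]
finger_gap: 0.0411
```

Run:
```python
from h import *
goal([.6508,.0414,.117],1.6868)
I={n:optics.read_camera(n)[:,:,::-1] for n in("top","side")}
for n in I: cv2.imwrite(f"pics/{n}2.png",I[n])
cv2.imwrite("pics/f.png",cv2.resize(I["side"][160:300,280:440],None,fx=4,fy=4,interpolation=2))
```

```text
t 12.62 at [0.6516 0.0413 0.12  ] gap 0.0411 F [-0.2  0.2 -0.2]
row [-0.004 -0.001  0.015] [0.     0.     0.0005]
```

View pics/f.png

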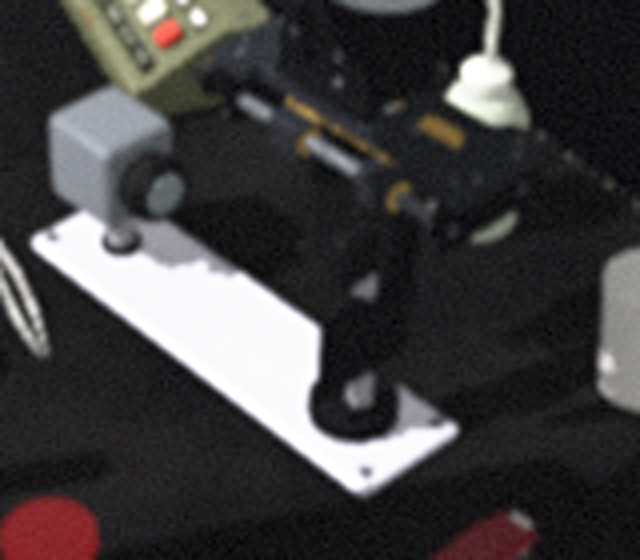

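The paddle sits between the open fingers. The lens at px (321,208) matches the predicted (320,209). I'll lower slightly and close.

{"name": "carry_out", "arguments": {
  "steps": [
    [0,0,0.013,0,0,0,0.2],
    [0,0,0.013,0,0,0,0],
    [0,0,0.013,0,0,0,0],
    [0,0,0.013,0,0,0,0],
    [0,0,0.013,0,0,0,0],
    [0,0,0.013,0,0,0,0],
    [0,0,0.013,0,0,0,0],
    [0,0,0.013,0,0,0,0]
  ]
}}

```text
time_s: 13.72
eef_pos: [0.6511, 0.0439, 0.1171]
tool_rot: [0.998, 0.059, -0.0, -0.002]
wrist_force: [-1.0, 8.3, -0.4]
finger_gap: 0.014
```

Run:
```python
from h import *
M=np.array([.6508,.0414]); P=np.array([.4305,.1315]); d=np.array([-.1157,.9933]); v=P-M
n=(np.arctan2(v[1],v[0])+np.arctan2(d[1],d[0]))/2; print(n)
goal([.6508,.0414,.117],n); print(arm.get_obs()["torque"],R.from_quat(arm.get_obs()["tool_rot"]).as_matrix()[:,1])
```

```text
2.2200582582760973
t 13.72 at [0.6511 0.0439 0.1171] gap 0.014 F [-1.   8.3 -0.4]
row [-0.003  0.012  0.001] [-1.30e-03 -1.00e-04 -1.69e-01]
[ 0.74329386  0.22452721 -0.02299735] [ 0.11800873 -0.993005   -0.00387311]
```

The grip closed on 14 mm. The 8 N in +y says the axis lies about 2.5 mm further left than I had it. I'll relieve that and turn by 0.535 rad (wz = −0.170).

{"name": "carry_out", "arguments": {
  "steps": [
    [0,-0.012,0,0,0,0,0],
    [0,-0.012,0,0,0,-0.02,0],
    [0,-0.012,0,0,0,-0.05,0],
    [0,-0.012,0,0,0,-0.08,0],
    [0,-0.012,0,0,0,-0.11,0],
    [0,-0.012,0,0,0,-0.14,0],
    [0,-0.012,0,0,0,-0.16,0],
    [0,-0.012,0,0,0,-0.17,0],
    [0,-0.012,0,0,0,-0.17,0],
    [0,-0.012,0,0,0,-0.17,0],
    [0,-0.012,0,0,0,-0.17,0]
  ]
}}

```text
time_s: 15.1
eef_pos: [0.6514, 0.0432, 0.1172]
tool_rot: [0.947, 0.32, -0.0, 0.0]
wrist_force: [2.2, -3.6, -3.9]
finger_gap: 0.0141
```

Run:
```python
from h import *
goal([.6505,.0439,.117],2.2236); o=arm.get_obs(); y=-R.from_quat(o["tool_rot"]).as_matrix()[:,1]; print(o["torque"],np.arctan2(y[1],y[0]))
a=2*np.arctan2(y[1],y[0])-1.687; v=np.array([.4307-.6505,.132-.0439]); print("miss mm",1e3*(np.cos(a)*v[1]-np.sin(a)*v[0]))
I={n:optics.read_camera(n)[:,:,::-1] for n in("top","side")}
for n in I: cv2.imwrite(f"pics/{n}3.png",I[n])
t=cv2.resize(I["top"][150:310,220:380],None,fx=2.5,fy=2.5,interpolation=2); s=cv2.resize(I["side"][170:330,230:390],None,fx=2.5,fy=2.5,interpolation=2)
cv2.imwrite("pics/g.png",np.hstack([t,s]))
S=I["side"].astype(int); b,g,r=[S[...,i] for i in range(3)]
for c,s in blobs((r-g>60)&(r-b>50),150): print(c,s)
```

```text
t 15.1 at [0.6514 0.0432 0.1172] gap 0.0141 F [ 2.2 -3.6 -3.9]
row [-0.002 -0.005  0.001] [ 0.0002  0.0001 -0.0005]
[-0.60300398 -0.19701009 -0.10547665] 2.221950816120037
miss mm 0.8237910623590805
[246.4 236.8] [235, 228, 23, 18, 335]
[291.8 294.5] [280, 285, 25, 20, 404]
[548.6 369.2] [530, 345, 36, 49, 291]
```

View pics/g.png

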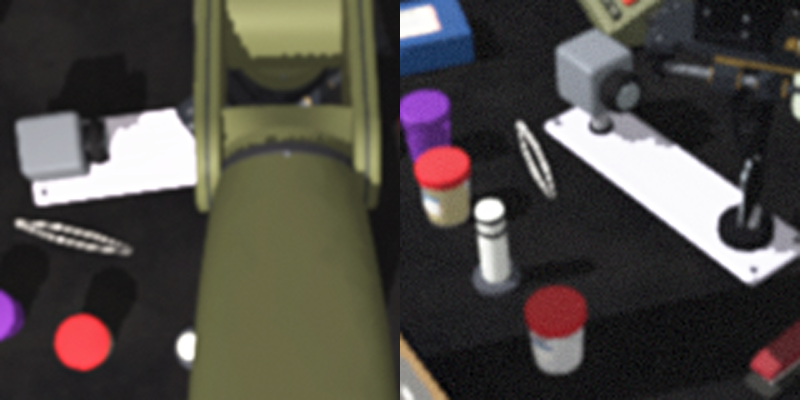

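The mirror turned with the grip, and the post and cups are unmoved. I'll hold still briefly, check, and hand in.

{"name": "carry_out", "arguments": {
  "steps": [
    [0,0,0,0,0,0,0],
    [0,0,0,0,0,0,0],
    [0,0,0,0,0,0,0],
    [0,0,0,0,0,0,0],
    [0,0,0,0,0,0,0],
    [0,0,0,0,0,0,0]
  ]
}}

```text
time_s: 15.95
eef_pos: [0.6514, 0.0433, 0.1172]
tool_rot: [0.947, 0.32, -0.0, 0.0]
wrist_force: [2.2, -4.3, -5.1]
finger_gap: 0.0137
```

Run:
```python
from h import *
from bench import ticket
goal([.6505,.0439,.117],2.2236); print(abs(arm.get_obs()["qvel"]).max()); print(ticket.job_done())
```

```text
t 15.95 at [0.6514 0.0433 0.1172] gap 0.0137 F [ 2.2 -4.3 -5.1]
row [-0.002 -0.005  0.001] [ 0.0002  0.0001 -0.0004]
0.002333679545345086
the job is handed in; nothing more can be done
None
```

I stood the marker post between the two red-capped cups and let go of it. I then gripped the mirror's paddle, turned it about 0.53 rad, and handed the job in at about 16 s while still holding it. No verdict was reported.

**Last checks**
- **Post:** it stands upright at about (0.4305, 0.132), against a measured midpoint of (0.4304, 0.1307), so roughly 1 mm off. The side view and the arm's own position at release agree to 1–2 mm, except that the post's top alone read about 3.5 mm lower in y in the side view.
- **Cups:** in the side view both are within 1 pixel of where they started. The last top view shows cup A where it was; the arm hides cup B there.
- **Mirror:** the grip is closed on the 14 mm paddle (13.7 mm measured) and the arm is still. The computed sight line passes about 1 mm from the post's axis. That figure comes from the tool's angle, not from looking into the mirror.

**One disagreement:** when the fingers closed, the arm felt 8 N sideways. My camera-based position for the mirror's axis was about 2.5 mm out in y. I corrected for that before turning, which left about 7 N of residual wrist force while holding.

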